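# Send the axle pins down the chute into the empty cell of the roller kit tray

## Robot

A 6-joint arm with a two-finger parallel gripper is mounted at the origin on the work surface. World frame = base frame: x ahead of the robot, y to its left, z up, the work surface at z = 0. Lengths are in m, angles in rad, forces in N, time in s.
With the tool pointing down it reaches from about 0.375 to 0.925 m from the base axis. Payload 5.7 kg.
Tool frame: the origin (TCP) lies at the very end of the fingers, on their centre line; the grasp point (between the pads) lies robot.grip_depth behind it (robot.grip_depth is the distance from the TCP to the grasp point, in m); y points along the fingers, x is the direction in which the jaws open and shut, and the axes are right-handed (so a half turn about y gives the same grasp; the last joint's range is limited). The gripper opens to 88 mm and grips with 3 to 60 N. Pads are 20 mm wide; open, the fingers measure 115 mm over their backs; the gripper's body (75 mm by 178 mm) begins 61 mm behind the grasp point.
Start: joints at [1.079, 0.359, 1.51, -0, 1.272, -0.115], TCP at [0.221, 0.558, 0.223] pointing down, gripper open.
Joint ranges: [-2.97, 2.97], [-1.01, 2.36], [0.21, 2.38], [-0.96, 4.11], [0.2, 2.71], [-2.98, 2.98]. Speed limits (rad/s): [2.39, 2.39, 3.14, 3.14, 3.14, 3.14].

## Interface

Orientations are given as a unit quaternion [x, y, z, w].
In Python, from cell import robot gives the robot as it stands.
- The arm moves only by the tool apply_moves, never from a script. Its argument "steps" is a list of rows, each a list of 2 entries, a list of its own where there are three numbers: the shift along the world's x, y, z in units of 0.5 m (1.0 is 0.5 m), then the turn, a rotation vector about the world's x, y, z in units of 120 degrees (1.0 is 120 degrees). In form: [[[x, y, z], [ax, ay, az]], ...]. A call has 1 to 20 rows; each row is the pose to reach, as a shift and turn from the pose commanded when the call began; what a row does not reach only later rows make up. A row lasts 1/8 s, in which the tool goes at most 62.5 mm and 10.7 degrees, less where a joint would pass 70% of its speed; a pose out of reach is approached as far as the arm can. A call with a number of a shift or a turn outside -1 to 1 is refused whole. A call with a gripper value outside its range is refused whole. "gripper" is the closure, from 0 (fully open) to 1 (shut), set as the call begins (left out, the last holds). The fingers move at their own pace and stop on an object; "force" is the grip in N (left out, the last holds). Time passes only in rows, so rows that repeat a pose let the fingers close. It gives the time, the measured TCP pose, the force and the opening at its end, in the units of the state.
- robot.get_obs(): the state, without advancing time (a new reading comes with each control period).
- robot.camera(name): name is "scene" or "top" or "wrist"; returns the picture (480x640x3 uint8, red, green, blue); there is no depth.
- robot.camera_params(name): a dict with "mtx" (3x3 intrinsics, pixels), "k1" (the pictures are not rectified: a ray, as slopes to the right and down, at radius r is drawn at 1 + k1 r^2 times it, then the intrinsics apply), "rvec" (rotation vector, rad) and "tvec" (3), from world to camera coordinates, as OpenCV has them; the wrist camera has in their place "mount" (4x4, takes a point from camera to tool coordinates, whose origin is the TCP and whose axes are the tool frame's). Camera axes: x right, y down, z forward; pixel columns grow to the right and rows downward; lengths in m; the calibration is good to about 2 mm. A picture is of the moment at which its call begins: read the wrist's pose just before it. camera_params takes no time and is no camera call.
- robot.hand_in(): hands the job in, once; it reports no verdict.
The state is a dict: "time_s": time; "q": joint angles; "qd": joint speeds; "joint_torque": joint torques, N m; "ee_pos": TCP position; "tcp_rot": TCP orientation; "force": force on the tool from outside, world axes, zero at the start; "wrist_torque": the same for the moment, N m; "width": finger opening in m.
Only numpy, scipy, OpenCV 4.12 (cv2) and the standard library are available. Lean on these libraries where they do the work, as an engineer would, in place of code of your own. Each camera call takes 0.05 s, during which the arm holds its last target.

## Task

The kit tray still lacks its axle pins: swing the grey chute by its black knob until its spout hangs over the middle of the empty cell, the one lined with black rubber. Then pull the red-knobbed slide gate under the funnel open so that all four pins run down the chute and land in that cell. When they have landed, push the gate fully shut again and let go; the parts in the other cells and the bin of rusty pins stay as they are.

Things in the scene. Friction and masses are not known exactly. Their poses are not given: they have to be found in the camera images.
- swivel_axis (a point): Point on the vertical axis about which the chute swings; it belongs to the fixed stand (grey foot plate 240 x 130 mm, two posts, top plate at 228 mm height). The funnel stands on the same axis: galvanized, rim 144 mm wide at 305 mm height, neck 49 mm wide. The point's frame is the stand's: its -y points along the chute when joint chute reads 0, its +y is the direction in which the slide gate is pulled open, z up.
- chute (a joint): Swing of the chute about the vertical axis, rad; 0 = chute along the stand's -y, positive = anticlockwise seen from above, range -0.75 to 1.1. It starts parked at 0.78 to 0.92, beside the tray's end. Stays where it is left; about 1.2 N at the knob moves it.
- chute_knob (a point): Black upright round handle on a strap over the grey chute, 18 mm diameter and 48 mm tall; this point is on its axis, 22 mm below its top, at about 153 mm height and 175 mm from the swivel axis. It turns with the chute.
- spout (a point): Centre of the chute's outlet, at its lower edge: 55 mm above the table, 226.5 mm from the swivel axis. The outlet is 40 mm wide and 44 mm long (along the chute) inside, open below, and the parts drop straight down from it. The frame turns with the chute: -y points outward along it. The chute is an open channel 50 mm wide that falls at 30 degrees, with walls 34 mm high.
- gate (a joint): Opening of the flat slide gate under the funnel, m; 0 = shut, 0.062 = fully open (the neck is clear from about 0.055). Pulled out along the stand's +y, away from the chute. Stays where it is left; about 1.5 N moves it.
- gate_knob (a point): Red upright round handle on the end of the slide gate, 16 mm diameter and 50 mm tall, standing from 231 to 281 mm height; this point is on its axis, 20 mm below its top. Shut, it stands 138 mm from the funnel's axis, and it moves with the gate.
- tray: Fixed blue tray, 292 x 118 x 45 mm, with a row of four cells along its x, each 68 mm (x) by 110 mm (y) inside, divider walls 4 mm thick and 45 mm high; inner floor at 4 mm. Cell centres at x = -108, -36, +36, +108 mm. Origin: centre of the underside.
- liner: Black rubber mat 64 x 106 x 3 mm, fixed on the floor of the one empty cell and centred in it; it marks the cell for the pins. Origin: centre of the underside, which is the cell's centre; x along the row of cells, y along the cell's length.
- pin0: Axle pin, oiled bright steel, 12 mm diameter, 32 mm long, 28 g; origin at its middle. At the start it lies in the funnel's neck on the slide gate. Slides easily (friction about 0.25): with the gate open the pins run down into the tray within about a second.
- pin1: Axle pin like pin0.
- pin2: Axle pin like pin0.
- pin3: Axle pin like pin0.
- end_cap: Pale green plastic end cap, 54 mm diameter, 26 mm tall, loose in a tray cell. Origin: centre of its underside.
- flange: Dark iron roller flange, 60 mm diameter, 28 mm tall, 0.36 kg, loose in a tray cell. Origin: centre of its underside.
- sleeve: Chrome spacer sleeve, 32 mm diameter, 40 mm tall, standing loose in a tray cell. Origin: centre of its underside.
- scrap_bin: Green open bin 150 x 110 x 75 mm full of rusty axle pins, 3 kg, standing on the table; not part of the job. Origin: centre of its underside.
Not all that is in view belongs to the job. Of the things shaped like the liner, the black one is meant.

How it is judged:
By the outcome, as a careful person would: the job done as asked, in the order asked, and still so for the second after the job is handed in, with the robot touching nothing.
It also fails if it takes over 64 s, if anything falls off the work surface, if the arm or the gripper's body presses on something with over 40 N, if the wrist force passes 120 N, or if a joint passes its speed limit or range.

## Working session

There is one attempt and no reset: what is moved stays moved. The work goes in short steps, Python scripts to look and compute and a tool call to move; the robot and the scene stay as the last step left them, time stands still between calls to the robot, and variables do not carry over. Pictures are saved under pics/ and viewed, and the job is handed in when it is done.

Besides the shell and the picture viewer there is one more tool, called after ">>>" by a JSON object that holds its "api" and its "payload". apply_moves: Moves the arm, as the interface text tells. Shifts and turns lie within -1 to 1; 1 stands for 0.5 m of shift or 120 degrees of turn. Its arguments: {"type":"object","properties":{"steps":{"type":"array"},"gripper":{"type":"number"},"force":{"type":"number"}},"required":["steps"]}

```bash
ls; mkdir -p pics; python3 - <<'E'
from cell import robot
import cv2
print(robot.get_obs(), robot.grip_depth)
for n in ["scene","top","wrist"]:
    im=robot.camera(n); cv2.imwrite(f"pics/{n}0.png",im[:,:,::-1])
    print(n,robot.camera_params(n))
E
```

```text
pics
{'time_s': 0.0, 'q': array([ 1.07889946e+00,  3.59508096e-01,  1.51141627e+00, -8.63236721e-07,
        1.27247718e+00, -1.15100335e-01]), 'qd': array([ 0.00053806,  0.00150693, -0.00183045, -0.00113366, -0.00020112,
       -0.0018929 ]), 'joint_torque': array([-2.19715679e-03, -5.15374804e+01, -2.70730197e+01,  6.76472741e-02,
        3.51261743e-02, -1.57194286e-04]), 'ee_pos': array([0.22045221, 0.55730569, 0.22181389]), 'tcp_rot': array([ 0.58509198,  0.39694321, -0.39807635, -0.58449866]), 'force': array([0.09575614, 0.09608372, 0.15296482]), 'wrist_torque': array([-0.02618748,  0.05081964, -0.0280149 ]), 'width': 0.08762591331796521} 0.0187
scene {'mtx': array([[478.42879573,   0.        , 319.47649801],
       [  0.        , 478.42879573, 236.39828593],
       [  0.        ,   0.        ,   1.        ]]), 'k1': 0.010964619873825902, 'rvec': array([ 2.32875734,  0.89766934, -0.29348111]), 'tvec': array([-0.39251031, -0.20396611,  1.35279574])}
top {'mtx': array([[478.37374603,   0.        , 318.66442133],
       [  0.        , 478.37374603, 236.05499679],
       [  0.        ,   0.        ,   1.        ]]), 'k1': -0.09400762650101521, 'rvec': array([ 2.1111571 , -2.13724363,  0.19044658]), 'tvec': array([-0.04157631,  0.5636785 ,  0.93614284])}
wrist {'mtx': array([[351.810291  ,   0.        , 318.85530637],
       [  0.        , 351.810291  , 242.02284765],
       [  0.        ,   0.        ,   1.        ]]), 'k1': 0.013117213374089944, 'mount': array([[ 9.99999173e-01, -1.22270940e-03, -3.98053427e-04,
        -4.67279438e-05],
       [ 7.03336322e-05, -2.57085414e-01,  9.66388682e-01,
        -1.62677864e-01],
       [-1.28394626e-03, -9.66387911e-01, -2.57085115e-01,
         7.00516436e-02],
       [ 0.00000000e+00,  0.00000000e+00,  0.00000000e+00,
         1.00000000e+00]])}
```

View pics/scene0.png

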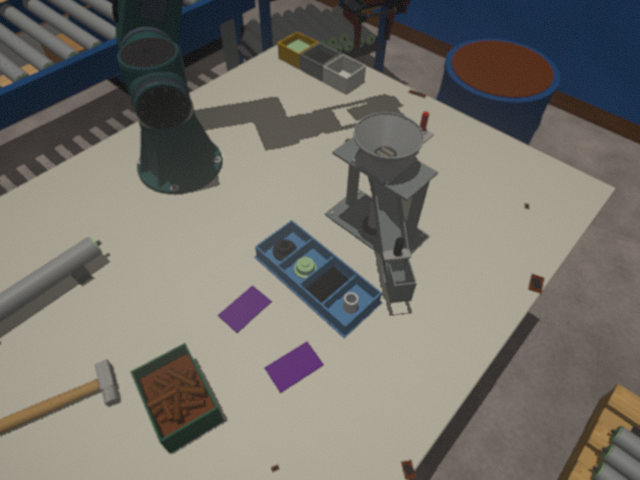

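View pics/top0.png

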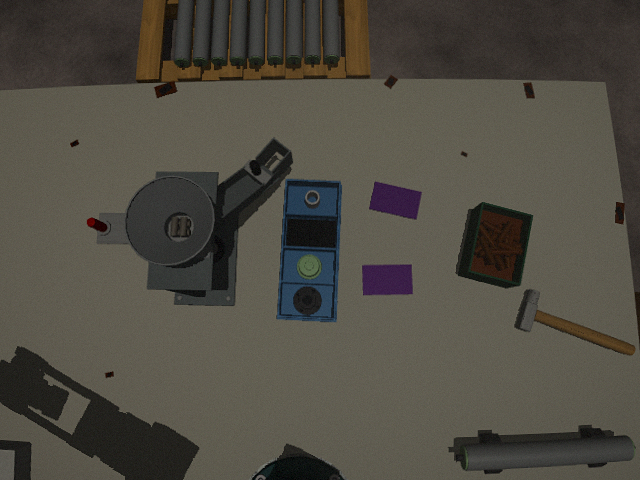

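View pics/wrist0.png

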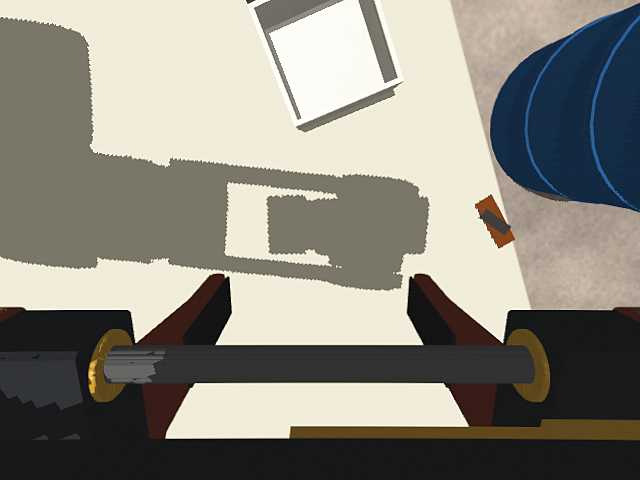

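The scene and top views agree. The black mat is in a tray cell at top (312,233), scene (326,281), between the sleeve (312,198) and the end cap (309,266). The two purple mats at top (395,200) and (387,280) lie on the table and aren't the target. The chute knob is at top (254,167) and the red knob at (95,224).

```bash
cat > h.py <<'E'
import numpy as np, cv2
from cell import robot
from scipy.spatial.transform import Rotation as R
def cam(n):
    p=robot.camera_params(n); K=p["mtx"];k=p["k1"]
    if "rvec" in p:
        Rm=cv2.Rodrigues(np.array(p["rvec"]))[0]; t=np.array(p["tvec"]).ravel()
        return K,k,Rm,t
    o=robot.get_obs(); Rt=R.from_quat(o["tcp_rot"]).as_matrix(); M=p["mount"]
    Rwc=Rt@M[:3,:3]; c=Rt@M[:3,3]+o["ee_pos"]
    return K,k,Rwc.T,-Rwc.T@c
def ray(C,uv):
    K,k,Rm,t=C
    d=np.array([k,0,0,0,0]) 
    xy=cv2.undistortPoints(np.array(uv,float).reshape(-1,1,2),K,d[:4]).reshape(-1,2)
    v=np.c_[xy,np.ones(len(xy))]@Rm
    return -Rm.T@t, v/np.linalg.norm(v,axis=1)[:,None]
def onz(C,uv,z):
    c,v=ray(C,uv); return c+v*((z-c[2])/v[:,2])[:,None]
def proj(C,P):
    K,k,Rm,t=C
    return cv2.projectPoints(np.array(P,float).reshape(-1,1,3),cv2.Rodrigues(Rm)[0],t,K,np.array([k,0,0,0.]))[0].reshape(-1,2)
def tri(obs):
    A=np.zeros((3,3));b=np.zeros(3)
    for C,uv in obs:
        c,v=ray(C,[uv]);P=np.eye(3)-np.outer(v[0],v[0]);A+=P;b+=P@c
    return np.linalg.solve(A,b)
E
python3 - <<'E'
from h import *
T=cv2.imread("pics/top0.png");S=cv2.imread("pics/scene0.png")
cv2.imwrite("pics/tc.png",cv2.resize(T[120:320,80:350],None,fx=2.9,fy=2.9,interpolation=cv2.INTER_CUBIC))
cv2.imwrite("pics/sc.png",cv2.resize(S[100:345,240:450],None,fx=2.4,fy=2.4,interpolation=cv2.INTER_CUBIC))
for n,I in(("top",T),("scene",S)):
    C=cam(n);h=cv2.cvtColor(I,cv2.COLOR_BGR2HSV)
    m=cv2.inRange(h,(100,110,40),(120,255,255))
    if n=="top": m[:, :270]=0;m[:,350:]=0;m[:170]=0;m[330:]=0
    else: m[:215]=0;m[340:]=0;m[:,:245]=0;m[:,390:]=0
    pts=cv2.findNonZero(m);r=cv2.minAreaRect(pts);b=cv2.boxPoints(r)
    w=onz(C,b,.045);print(n,"tray",r,w.round(4).tolist(),w.mean(0))
    red=cv2.inRange(h,(0,150,60),(8,255,255))|cv2.inRange(h,(172,150,60),(180,255,255))
    nn,l,s,c=cv2.connectedComponentsWithStats(red)
    for i in range(1,nn):
        if s[i,4]>25: print("red",s[i],c[i])
E
```

```text
top tray ((309.4324951171875, 250.0192108154297), (59.030616760253906, 140.35032653808594), 2.544804334640503) [[0.3953, 0.0381, 0.045], [0.6897, 0.0259, 0.045], [0.6822, -0.0996, 0.045], [0.3887, -0.081, 0.045]] [ 0.53897045 -0.02913871  0.045     ]
red [ 87 218   8   8  55] [ 90.43636364 221.54545455]
scene tray ((328.1482849121094, 290.0207214355469), (83.4607162475586, 47.50201416015625), 41.633541107177734) [[0.506, -0.1048, 0.045], [0.4909, 0.0158, 0.045], [0.6919, -0.0045, 0.045], [0.6955, -0.1148, 0.045]] [ 0.59608628 -0.05205972  0.045     ]
```

View pics/tc.png

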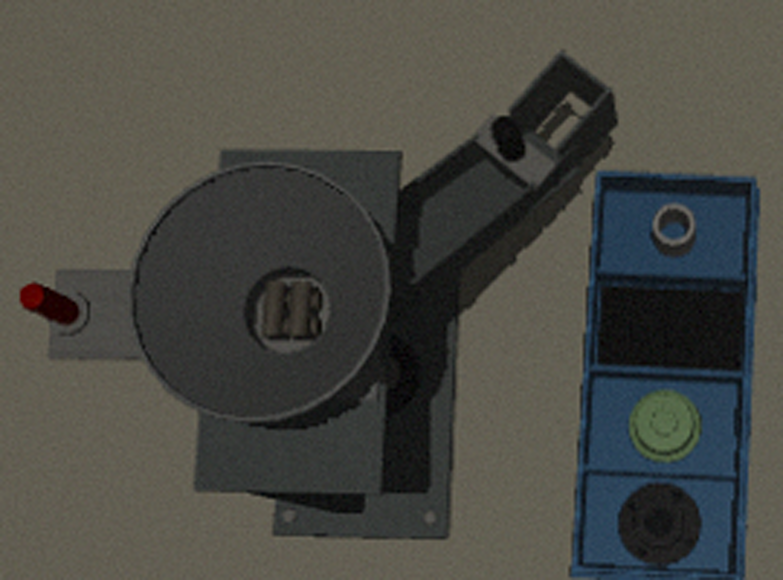

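View pics/sc.png

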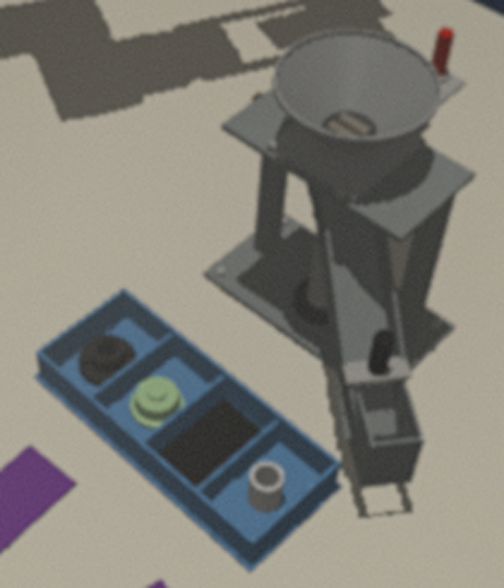

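```bash
python3 - <<'E'
from h import *
t=lambda L:np.array(L,float)/2.9+[80-.3,120-.3]
s=lambda L:np.array(L,float)/2.4+[240-.3,100-.3]
CT,CS=cam("top"),cam("scene")
def circ(P):
    A=np.c_[2*P[:,:2],np.ones(len(P))];x=np.linalg.lstsq(A,(P[:,:2]**2).sum(1),rcond=None)[0]
    return x[:2],np.sqrt(x[2]+x[:2]@x[:2])
print("rim top",circ(onz(CT,t([[132,290],[262,163],[389,290],[262,420],[170,200],[355,205],[350,385],[170,380]]),.305)))
print("rim scene",circ(onz(CS,s([[273,82],[352,32],[438,90],[355,133],[300,45],[415,55],[300,120]]),.305)))
def seg(n,P,z):
    C,f=(CT,t) if n=="t" else (CS,s)
    w=onz(C,f(P),z);print(n,w.round(4).tolist());return w
print("tray rim");seg("t",[[597,172],[757,180]],.045);w=seg("s",[[123,290],[38,353],[250,556],[340,470]],.045);print(w.mean(0))
print("liner");w=seg("t",[[600,288],[746,292],[742,370],[594,362]],.007);print(w.mean(0))
w=seg("s",[[218,400],[277,433],[200,485],[160,447]],.007)
print("red top",tri([(CT,t([[31,295]])[0]),(CS,s([[446,33]])[0])]),seg("t",[[31,295]],.281),seg("s",[[446,33]],.281))
print("blk top",tri([(CT,t([[502,126]])[0]),(CS,s([[384,333]])[0])]),seg("t",[[502,126]],.175),seg("s",[[384,333]],.175))
I=cv2.imread("pics/top0.png");cv2.imwrite("pics/tc2.png",cv2.resize(I[125:240,210:350],None,fx=5.5,fy=5.2,interpolation=cv2.INTER_CUBIC))
E
```

```text
rim top (array([0.54562359, 0.18253276]), np.float64(0.07037041473850215))
rim scene (array([0.54501969, 0.18192119]), np.float64(0.06784860906727562))
tray rim
t [[0.6887, 0.0205, 0.045], [0.681, -0.0968, 0.045]]
s [[0.4017, 0.0344, 0.045], [0.3967, -0.0794, 0.045], [0.69, -0.1072, 0.045], [0.6951, 0.0136, 0.045]]
[ 0.5458733 -0.0346517  0.045    ]
liner
t [[0.6099, 0.0209, 0.007], [0.6054, -0.0885, 0.007], [0.5463, -0.0844, 0.007], [0.5537, 0.0254, 0.007]]
[ 0.57883677 -0.03165963  0.007     ]
s [[0.5463, 0.0178, 0.007], [0.6139, 0.0271, 0.007], [0.5973, -0.0664, 0.007], [0.5412, -0.0609, 0.007]]
t [[0.5497, 0.3218, 0.281]]
s [[0.5498, 0.3203, 0.281]]
red top [0.54952045 0.32170983 0.28031272] [[0.54968719 0.32178288 0.281     ]] [[0.54979646 0.32028745 0.281     ]]
t [[0.68, 0.0722, 0.175]]
s [[0.6775, 0.0734, 0.175]]
blk top [0.67873991 0.07157473 0.17793823] [[0.67998929 0.07224048 0.175     ]] [[0.67754205 0.07344573 0.175     ]]
```

View pics/tc2.png

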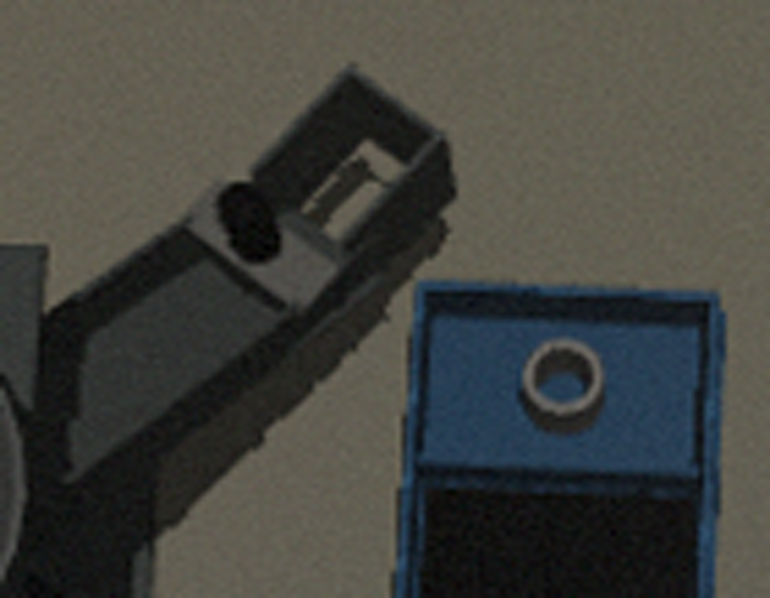

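```bash
python3 - <<'E'
from h import *
CT,CS=cam("top"),cam("scene")
print("cam",ray(CT,[[0,0]])[0],ray(CS,[[0,0]])[0])
T=cv2.imread("pics/top0.png");S=cv2.imread("pics/scene0.png")
cv2.imwrite("pics/tt.png",cv2.resize(T[172:330,265:355],None,fx=6,fy=3.7,interpolation=cv2.INTER_CUBIC))
cv2.imwrite("pics/ss.png",cv2.resize(S[215:340,250:390],None,fx=5.6,fy=4.7,interpolation=cv2.INTER_CUBIC))
E
```

```text
cam [ 0.38396462 -0.0509246   1.02264526] [ 0.94933566 -0.4909997   0.9398957 ]
```

View pics/tt.png

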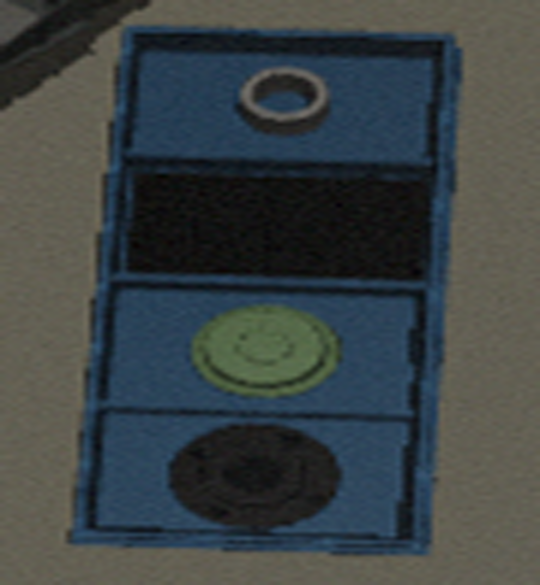

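View pics/ss.png

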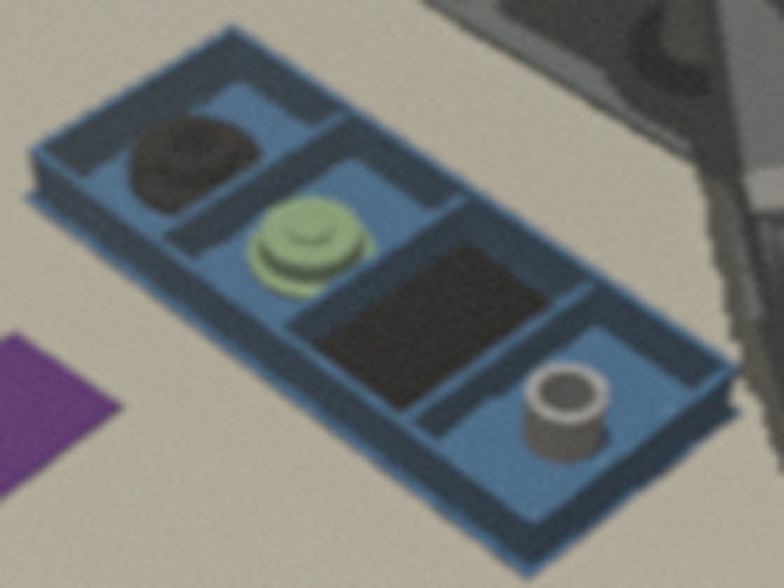

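```bash
python3 - <<'E'
from h import *
CT,CS=cam("top"),cam("scene")
W={}
W['t']=onz(CT,np.array([[126,27],[455,37],[428,547],[74,537]])/[6,3.7]+[264.6,171.6],.045)
W['s']=onz(CS,np.array([[732,372],[530,522],[33,152],[233,27]])/[5.6,4.7]+[249.6,214.6],.045)
loc=np.array([[.146,.059],[.146,-.059],[-.146,-.059],[-.146,.059]])
def fit(w):
    w=w[:,:2];c=w.mean(0);H=loc.T@(w-c);a=np.arctan2(H[0,1]-H[1,0],H[0,0]+H[1,1])
    Rm=np.array([[np.cos(a),-np.sin(a)],[np.sin(a),np.cos(a)]])
    return c,a,Rm,(w-c-loc@Rm.T)
A=np.array([.5455,.1825]);sy=np.arctan2(.3212-.1825,.5496-.5455)-np.pi/2
print("stand yaw",sy)
for n in 'ts':
    c,a,Rm,e=fit(W[n]);L=c+Rm@[.036,0];d=L-A;al=np.arctan2(d[1],d[0])
    print(n,c,a,"liner",L,np.hypot(*d),"theta",al-(sy-np.pi/2),e.round(4).tolist(),"knob",A+.175*np.array([np.cos(al),np.sin(al)]),"spout",A+.2265*np.array([np.cos(al),np.sin(al)]))
E
```

```text
stand yaw -0.029551596429786775
t [ 0.54062818 -0.02977065] -0.056425281129188 liner [ 0.57657088 -0.03180088] 0.21654160307942474 theta 0.17353546988651192 [[-0.0007, -0.0004], [-0.0017, 0.0008], [0.0012, -0.0009], [0.0012, 0.0005]] knob [0.57061021 0.00931086] spout [ 0.57799978 -0.04165623]
s [ 0.54288072 -0.03138383] -0.06279073489729965 liner [ 0.57880978 -0.03364282] 0.21869444054048076 theta 0.1824587025067883 [[-0.0016, -0.0027], [-0.0027, 0.0028], [0.0035, 0.0013], [0.0009, -0.0014]] knob [0.57215459 0.00954182] spout [ 0.57999866 -0.0413573 ]
```

```bash
python3 - <<'E'
from h import *
CT=cam("top")
o=robot.get_obs();print(R.from_quat(o["tcp_rot"]).as_matrix().round(3))
print("plate top corners",onz(CT,np.array([[402,150],[218,150],[382,492],[197,492]])/2.9+[79.7,119.7],.228).round(3))
print("funnel outline")
M=robot.camera_params("wrist")["mount"];print(M[:3,3])
E
```

```text
[[ 0.368 -0.001 -0.93 ]
 [ 0.93  -0.001  0.368]
 [-0.001 -1.     0.   ]]
plate top corners [[0.647 0.125 0.228]
 [0.65  0.238 0.228]
 [0.443 0.131 0.228]
 [0.443 0.24  0.228]]
funnel outline
[-4.67279438e-05 -1.62677864e-01  7.00516436e-02]
```

>>> {"api": "apply_moves", "payload": {"steps": [[[0, 0, 0.12], [0, 0, 0]], [[0.05, -0.05, 0.24], [0, 0, -0.05]], [[0.15, -0.15, 0.36], [0, 0, -0.12]], [[0.25, -0.26, 0.36], [0, 0, -0.2]], [[0.35, -0.37, 0.36], [0, 0, -0.28]], [[0.45, -0.48, 0.36], [0, 0, -0.36]], [[0.55, -0.58, 0.36], [0, 0, -0.44]], [[0.65, -0.69, 0.36], [0, 0, -0.52]], [[0.75, -0.8, 0.36], [0, 0, -0.6]], [[0.85, -0.9, 0.36], [0, 0, -0.68]], [[0.917, -0.971, 0.36], [0, 0, -0.76]], [[0.917, -0.971, 0.36], [0, 0, -0.84]], [[0.917, -0.971, 0.36], [0, 0, -0.92]], [[0.917, -0.971, 0.36], [0, 0, -1]], [[0.917, -0.971, 0.36], [0, 0, -1]]], "gripper": 0.35, "force": 10}}

```text
time_s: 2.02
ee_pos: [0.6793, 0.0719, 0.4018]
tcp_rot: [0.637, -0.308, 0.307, -0.637]
force: [0.7, 0.2, -0.6]
width: 0.0573
```

>>> {"api": "apply_moves", "payload": {"steps": [[[0, 0, -0.03], [0, 0, -0.08]], [[0, 0, -0.06], [0, 0, -0.16]], [[0, 0, -0.09], [0, 0, -0.24]], [[0, 0, -0.12], [0, 0, -0.32]], [[0, 0, -0.15], [0, 0, -0.4]], [[0, 0, -0.18], [0, 0, -0.48]], [[0, 0, -0.21], [0, 0, -0.56]], [[0, 0, -0.23], [0, 0, -0.65]], [[0, 0, -0.23], [0, 0, -0.65]], [[0, 0, -0.23], [0, 0, -0.65]]]}}

```text
time_s: 3.28
ee_pos: [0.6793, 0.0728, 0.2883]
tcp_rot: [0.303, -0.639, 0.639, -0.303]
force: [-0.5, 0.8, -0.9]
width: 0.0574
```

```bash
python3 - <<'E'
from h import *
o=robot.get_obs();print(o["time_s"],o["ee_pos"],o["q"],o["width"],R.from_quat(o["tcp_rot"]).as_matrix().round(3)[:,0])
cv2.imwrite("pics/w1.png",robot.camera("wrist")[:,:,::-1]);print(proj(cam("wrist"),[.679,.072,.175]))
cv2.imwrite("pics/s1.png",robot.camera("scene")[:,:,::-1])
E
```

```text
3.275 [0.6793187  0.07276719 0.28825076] [5.61899787e-03 4.35404774e-01 1.22603686e+00 1.28950464e-04
 1.47935052e+00 2.26167314e+00] 0.05736846918722822 [-0.633 -0.774 -0.001]
[[320.06473994 238.03441472]]
```

View pics/w1.png

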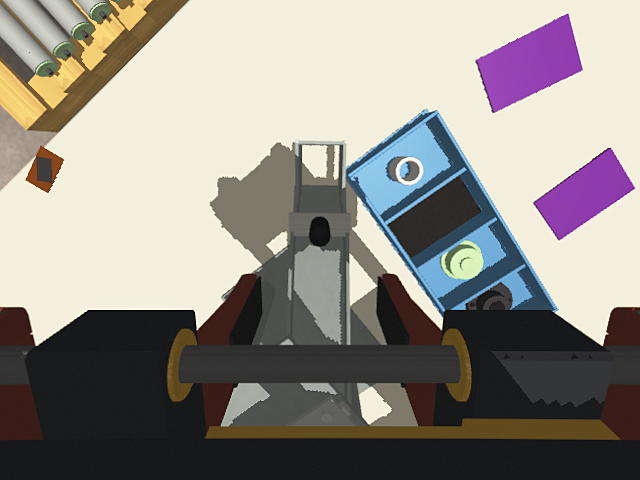

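View pics/s1.png

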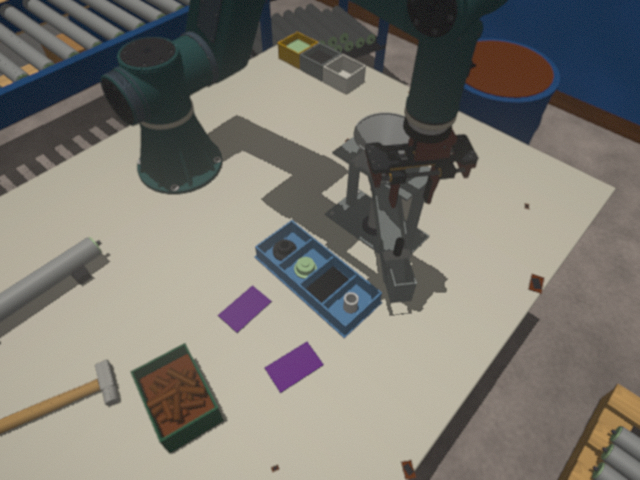

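>>> {"api": "apply_moves", "payload": {"steps": [[[0, 0, -0.08], [0, 0, 0]], [[0, 0, -0.16], [0, 0, 0]], [[0, 0, -0.23], [0, 0, 0]], [[0, 0, -0.28], [0, 0, 0]], [[0, 0, -0.3], [0, 0, 0]], [[0, 0, -0.3], [0, 0, 0]]]}}

```text
time_s: 4.12
ee_pos: [0.6793, 0.0724, 0.1377]
tcp_rot: [-0.301, 0.64, -0.64, 0.301]
force: [0.5, 0.0, -0.6]
width: 0.0569
```

>>> {"api": "apply_moves", "payload": {"steps": [[[0, 0, 0], [0, 0, 0]], [[0, 0, 0], [0, 0, 0]], [[0, 0, 0], [0, 0, 0]], [[0, 0, 0], [0, 0, 0]], [[0, 0, 0], [0, 0, 0]]], "gripper": 1, "force": 10}}

```text
time_s: 4.75
ee_pos: [0.6793, 0.0724, 0.1379]
tcp_rot: [0.301, -0.64, 0.64, -0.301]
force: [-0.9, -0.7, 2.9]
width: 0.0179
```

```bash
python3 - <<'E'
from h import *
o=robot.get_obs();print(o["time_s"],o["ee_pos"],o["width"],o["force"])
A=np.array([.5455,.1825]);k=o["ee_pos"][:2];d=k-A;r=np.hypot(*d);a0=np.arctan2(d[1],d[0])
L=np.array([.5777,-.0327]);e=L-A;a1=np.arctan2(e[1],e[0]);print(r,a0,a1,"now theta",a0+np.pi/2+.0296)
for f in np.linspace(0,1,15)[1:]:
    a=a0+f*(a1-a0);p=A+r*np.array([np.cos(a),np.sin(a)])
    print(((p-k)/.5).round(3).tolist(),round(-.167*f,3))
cv2.imwrite("pics/s2.png",robot.camera("scene")[:,:,::-1])
E
```

```text
4.75 [0.67933644 0.07235376 0.13785746] 0.017890636624401584 [-0.85690373 -0.71037001  2.88353358]
0.17333316573511748 -0.6886036987486623 -1.4222699659529983 now theta 0.9117926280462342
[-0.012, -0.014] -0.012
[-0.025, -0.027] -0.024
[-0.038, -0.039] -0.036
[-0.052, -0.051] -0.048
[-0.066, -0.062] -0.06
[-0.081, -0.072] -0.072
[-0.097, -0.081] -0.084
[-0.113, -0.09] -0.095
[-0.129, -0.098] -0.107
[-0.146, -0.104] -0.119
[-0.163, -0.11] -0.131
[-0.181, -0.115] -0.143
[-0.198, -0.119] -0.155
[-0.216, -0.123] -0.167
```

View pics/s2.png

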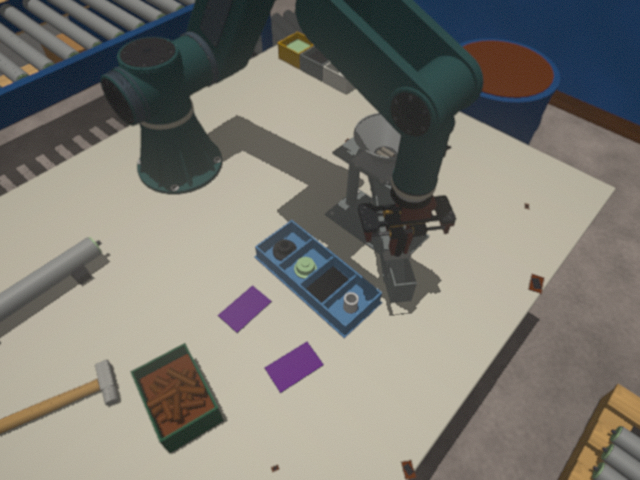

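The grip is on the knob (width 17.9 mm). I'll swing it along the arc.

>>> {"api": "apply_moves", "payload": {"steps": [[[-0.012, -0.014, 0], [0, 0, -0.012]], [[-0.025, -0.027, 0], [0, 0, -0.024]], [[-0.038, -0.039, 0], [0, 0, -0.036]], [[-0.052, -0.051, 0], [0, 0, -0.048]], [[-0.066, -0.062, 0], [0, 0, -0.06]], [[-0.081, -0.072, 0], [0, 0, -0.072]], [[-0.097, -0.081, 0], [0, 0, -0.084]], [[-0.113, -0.09, 0], [0, 0, -0.095]], [[-0.129, -0.098, 0], [0, 0, -0.107]], [[-0.146, -0.104, 0], [0, 0, -0.119]], [[-0.163, -0.11, 0], [0, 0, -0.131]], [[-0.181, -0.115, 0], [0, 0, -0.143]], [[-0.198, -0.119, 0], [0, 0, -0.155]], [[-0.21, -0.122, 0], [0, 0, -0.167]], [[-0.216, -0.123, 0], [0, 0, -0.167]], [[-0.216, -0.123, 0], [0, 0, -0.167]], [[-0.216, -0.123, 0], [0, 0, -0.167]]]}}

```text
time_s: 6.92
ee_pos: [0.5706, 0.0111, 0.1376]
tcp_rot: [-0.186, 0.683, -0.682, 0.185]
force: [-1.2, 0.9, 5.3]
width: 0.0179
```

```bash
python3 - <<'E'
from h import *
o=robot.get_obs();print(o["time_s"],o["ee_pos"],o["width"],o["force"])
cv2.imwrite("pics/w3.png",robot.camera("wrist")[:,:,::-1])
S=robot.camera("scene")[:,:,::-1]
cv2.imwrite("pics/s3.png",cv2.resize(S[100:345,240:450],None,fx=2.4,fy=2.4,interpolation=cv2.INTER_CUBIC))
E
```

```text
6.925 [0.57064512 0.01110221 0.13757981] 0.017932021221593587 [-1.18095923  0.9212022   5.29697547]
```

View pics/w3.png

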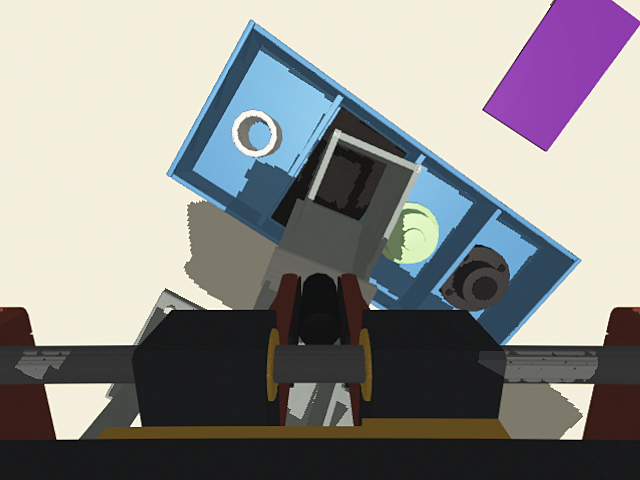

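View pics/s3.png

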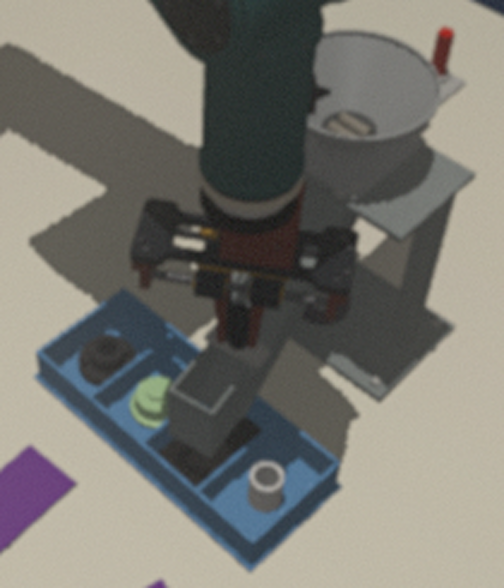

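```bash
python3 - <<'E'
from h import *
C=cam("wrist")
w=onz(C,[[251,21],[168,175],[580,262]],.045)[:,:2];print(w.round(4).tolist(),np.hypot(*(w[0]-w[1])),np.hypot(*(w[0]-w[2])))
u=(w[2]-w[0]);u/=np.hypot(*u);v=(w[1]-w[0]);v/=np.hypot(*v);print("ang",np.arctan2(-u[1],-u[0]))
print("liner ctr",w[0]+u*(.146-.036)+v*.059)
d=onz(C,[[340,97],[424,156]],.045)[:,:2];print("dividers at",(d-w[0])@u)
k=robot.get_obs()["ee_pos"][:2]
for A in([.5455,.1825],):
    e=k-A;print(np.hypot(*e),"spout",A+e/np.hypot(*e)*.2265)
print("walltop",onz(C,[[338,130],[420,168]],.099))
P=[]
E
```

```text
[[0.6831, -0.0952], [0.6894, 0.0208], [0.3929, -0.0771]] 0.11614390953946294 0.29069133311757245
ang -0.062332740966321604
liner ctr [ 0.57650605 -0.02940032]
dividers at [0.07297352 0.14411871]
0.1732269294328156 spout [ 0.57842723 -0.04159384]
walltop [[ 0.60198694 -0.06300261  0.099     ]
 [ 0.55186594 -0.06878977  0.099     ]]
```

>>> {"api": "apply_moves", "payload": {"steps": [[[0, 0, 0], [0, 0, 0]], [[0, 0, 0], [0, 0, 0]], [[0, 0, 0], [0, 0, 0]], [[0, 0, 0.06], [0, 0, 0]], [[0, 0, 0.16], [0, 0, 0]], [[0, 0, 0.26], [0, 0, 0]], [[0, 0, 0.36], [0, 0, 0]], [[0, 0, 0.46], [0, 0, 0]], [[0, 0.05, 0.52], [0, 0, 0.08]], [[0, 0.12, 0.52], [0, 0, 0.16]], [[0, 0.2, 0.52], [0, 0, 0.24]], [[0, 0.28, 0.52], [0, 0, 0.32]], [[-0.01, 0.36, 0.52], [0, 0, 0.4]], [[-0.02, 0.44, 0.52], [0, 0, 0.48]], [[-0.03, 0.52, 0.52], [0, 0, 0.56]], [[-0.04, 0.62, 0.52], [0, 0, 0.64]], [[-0.042, 0.62, 0.52], [0, 0, 0.72]], [[-0.042, 0.62, 0.52], [0, 0, 0.8]], [[-0.042, 0.62, 0.52], [0, 0, 0.88]], [[-0.042, 0.62, 0.52], [0, 0, 0.96]]], "gripper": 0.4}}

```text
time_s: 9.52
ee_pos: [0.5501, 0.3208, 0.3972]
tcp_rot: [0.676, -0.208, 0.207, -0.676]
force: [0.2, 0.1, -0.0]
width: 0.0529
```

>>> {"api": "apply_moves", "payload": {"steps": [[[0, 0, -0.02], [0, 0, 0.08]], [[0, 0, -0.04], [0, 0, 0.16]], [[0, 0, -0.06], [0, 0, 0.22]], [[0, 0, -0.08], [0, 0, 0.267]], [[0, 0, -0.08], [0, 0, 0.267]], [[0, 0, -0.08], [0, 0, 0.267]]]}}

```text
time_s: 10.28
ee_pos: [0.5504, 0.3209, 0.3579]
tcp_rot: [-0.707, 0.015, -0.015, 0.707]
force: [0.0, 0.9, 0.4]
width: 0.0526
```

```bash
python3 - <<'E'
from h import *
o=robot.get_obs();print(o["time_s"],o["ee_pos"],o["q"],o["width"],o["force"],R.from_quat(o["tcp_rot"]).as_matrix().round(3)[:,0])
for P in([.5496,.3212,.281],[.5496,.3212,.231]):print(proj(cam("wrist"),P))
cv2.imwrite("pics/w4.png",robot.camera("wrist")[:,:,::-1])
T=robot.camera("top")[:,:,::-1]
cv2.imwrite("pics/t4f.png",T)
cv2.imwrite("pics/t4.png",cv2.resize(T[120:320,80:350],None,fx=2.9,fy=2.9,interpolation=cv2.INTER_CUBIC))
E
```

```text
10.275 [0.55035287 0.32089329 0.35785174] [4.19503143e-01 3.30008391e-01 1.22520312e+00 1.74770696e-05
 1.58635200e+00 4.63106765e-01] 0.052602647648383336 [0.02756705 0.8760329  0.35208177] [ 0.999 -0.044  0.   ]
[[317.88978485 250.21674816]]
[[318.07815046 233.6752031 ]]
```

View pics/w4.png

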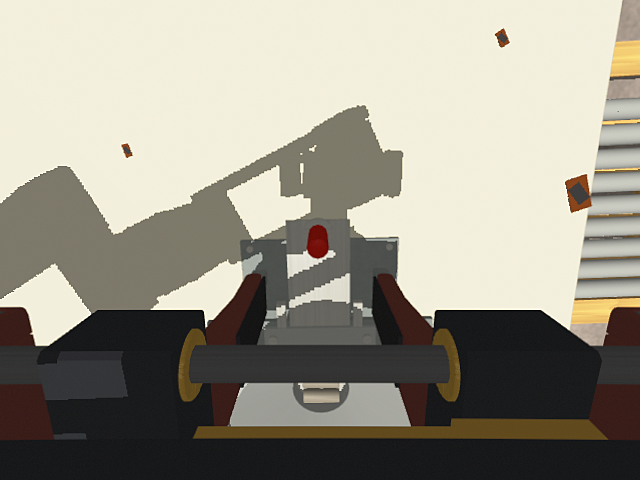

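View pics/t4.png

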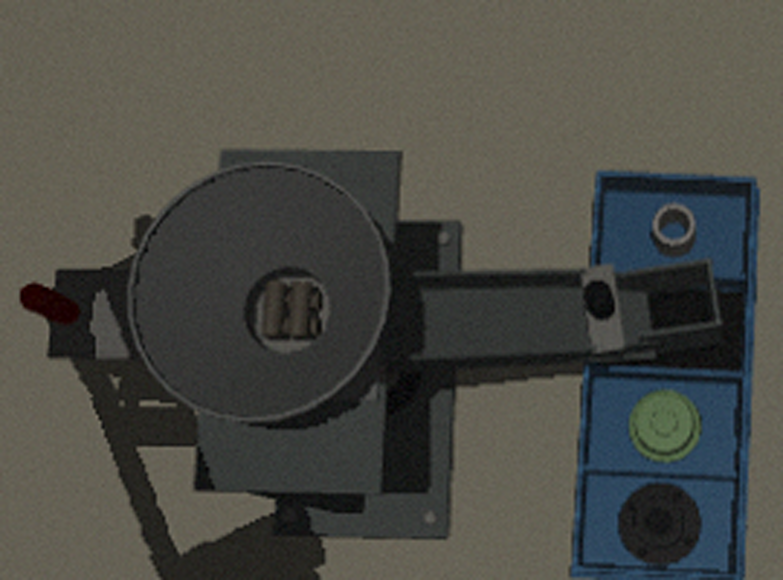

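```bash
python3 - <<'E'
from h import *
C=cam("top");f=lambda L:np.array(L,float)/2.9+[79.7,119.7]
A=np.array([.5455,.1825])
for k in (onz(C,f([[598,289]]),.175)[0,:2],):
    e=k-A;print("knob",k,np.hypot(*e),"spout",A+e/np.hypot(*e)*.2265)
for z in(.08,.09,.1): print(z,onz(C,f([[710,261],[720,324]]),z)[:,:2].mean(0))
E
```

```text
knob [0.57191035 0.01028517] 0.17422816388566575 spout [ 0.57983397 -0.04138262]
0.08 [ 0.58951979 -0.0642244 ]
0.09 [ 0.58733917 -0.06408331]
0.1 [ 0.58515855 -0.06394222]
```

>>> {"api": "apply_moves", "payload": {"steps": [[[0, 0, -0.08], [0, 0, 0]], [[0, 0, -0.15], [0, 0, 0]], [[0, 0, -0.2], [0, 0, 0]], [[0, 0, -0.222], [0, 0, 0]], [[0, 0, -0.222], [0, 0, 0]]]}}

```text
time_s: 11.0
ee_pos: [0.5502, 0.3208, 0.2466]
tcp_rot: [0.707, -0.015, 0.015, -0.707]
force: [0.7, 0.2, 0.2]
width: 0.0525
```

>>> {"api": "apply_moves", "payload": {"steps": [[[0, 0, 0], [0, 0, 0]], [[0, 0, 0], [0, 0, 0]], [[0, 0, 0], [0, 0, 0]], [[0, 0, 0], [0, 0, 0]], [[0, 0, 0], [0, 0, 0]]], "gripper": 1, "force": 20}}

```text
time_s: 11.62
ee_pos: [0.5493, 0.321, 0.2469]
tcp_rot: [-0.707, 0.015, -0.014, 0.707]
force: [-3.9, -0.5, 4.5]
width: 0.0155
```

>>> {"api": "apply_moves", "payload": {"steps": [[[0.001, 0.03, 0], [0, 0, 0]], [[0.002, 0.06, 0], [0, 0, 0]], [[0.003, 0.09, 0], [0, 0, 0]], [[0.004, 0.115, 0], [0, 0, 0]], [[0.004, 0.122, 0], [0, 0, 0]], [[0.004, 0.122, 0], [0, 0, 0]], [[0.004, 0.122, 0], [0, 0, 0]], [[0.004, 0.122, 0], [0, 0, 0]], [[0.004, 0.122, 0], [0, 0, 0]], [[0.004, 0.122, 0], [0, 0, 0]], [[0.004, 0.122, 0], [0, 0, 0]], [[0.004, 0.122, 0], [0, 0, 0]], [[0.004, 0.122, 0], [0, 0, 0]], [[0.004, 0.122, 0], [0, 0, 0]], [[0.004, 0.122, 0], [0, 0, 0]], [[0.004, 0.122, 0], [0, 0, 0]]]}}

```text
time_s: 13.62
ee_pos: [0.5508, 0.3827, 0.2469]
tcp_rot: [-0.707, 0.015, -0.014, 0.707]
force: [-6.0, 1.7, 4.7]
width: 0.0156
```

```bash
python3 - <<'E'
from h import *
o=robot.get_obs();print(o["time_s"],o["ee_pos"],o["width"],o["force"])
T=robot.camera("top")[:,:,::-1]
cv2.imwrite("pics/t5.png",cv2.resize(T[120:320,80:350],None,fx=2.9,fy=2.9,interpolation=cv2.INTER_CUBIC))
S=robot.camera("scene")[:,:,::-1]
cv2.imwrite("pics/s5.png",cv2.resize(S[100:345,240:450],None,fx=2.4,fy=2.4,interpolation=cv2.INTER_CUBIC))
E
```

```text
13.625 [0.55080394 0.38274054 0.24693893] 0.01559703584194814 [-6.00615379  1.69063386  4.72947673]
```

View pics/t5.png

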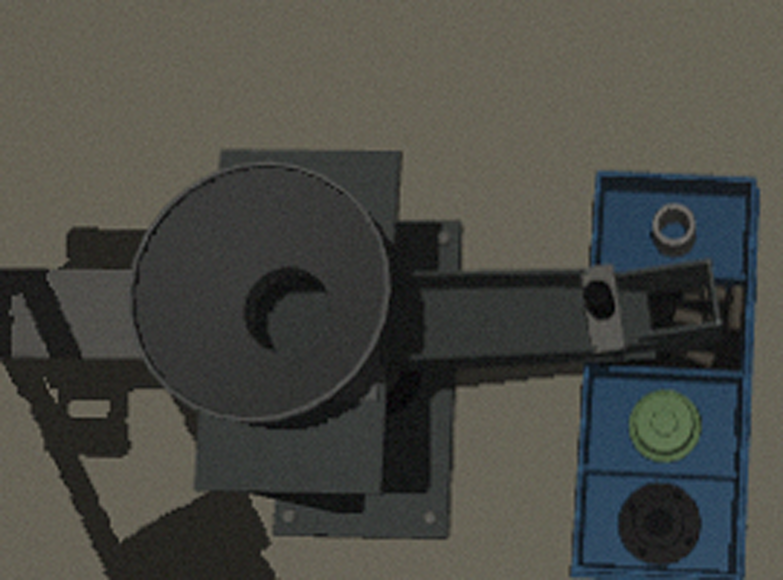

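View pics/s5.png

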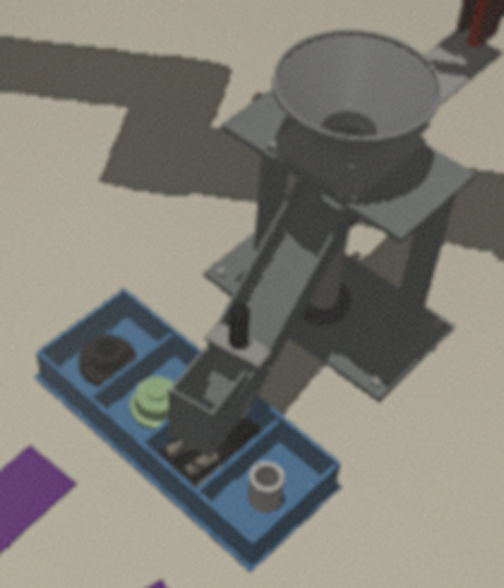

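```bash
python3 - <<'E'
from h import *
T=robot.camera("top")[:,:,::-1];S=robot.camera("scene")[:,:,::-1]
a=cv2.resize(T[195:265,270:350],(400,350),interpolation=cv2.INTER_CUBIC);b=cv2.resize(S[225:310,290:370],(400,425),interpolation=cv2.INTER_CUBIC)
a=cv2.copyMakeBorder(cv2.convertScaleAbs(a,alpha=1.8),0,75,0,0,cv2.BORDER_CONSTANT)
cv2.imwrite("pics/z5.png",np.hstack([a,b]))
E
```

```text
(no output)
```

View pics/z5.png

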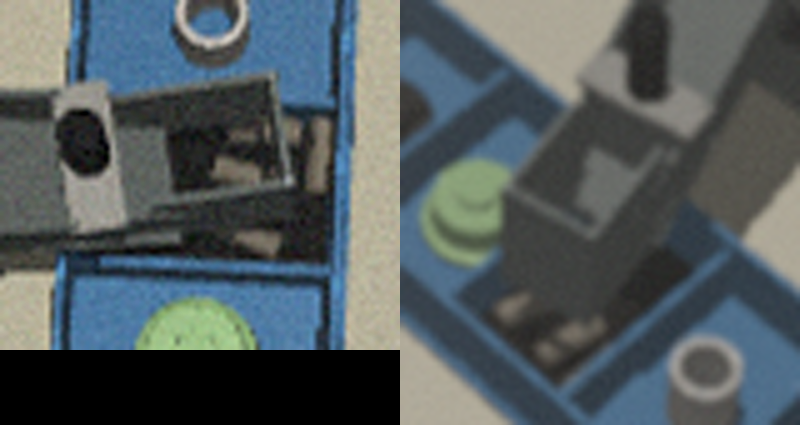

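All four pins are in the black-lined cell: left crop (240,165), (275,135), (318,150), (258,240). The funnel is empty, so I'll push the gate shut.

>>> {"api": "apply_moves", "payload": {"steps": [[[-0.001, -0.03, 0], [0, 0, 0]], [[-0.002, -0.06, 0], [0, 0, 0]], [[-0.003, -0.09, 0], [0, 0, 0]], [[-0.004, -0.112, 0], [0, 0, 0]], [[-0.004, -0.12, 0], [0, 0, 0]], [[-0.004, -0.124, 0], [0, 0, 0]], [[-0.004, -0.127, 0], [0, 0, 0]], [[-0.004, -0.127, 0], [0, 0, 0]], [[-0.004, -0.127, 0], [0, 0, 0]]]}}

```text
time_s: 14.95
ee_pos: [0.5493, 0.321, 0.247]
tcp_rot: [-0.705, 0.015, -0.014, 0.708]
force: [-6.0, 7.8, 3.4]
width: 0.0152
```

>>> {"api": "apply_moves", "payload": {"steps": [[[0, 0, 0], [0, 0, 0]], [[0, 0, 0], [0, 0, 0]], [[0, 0, 0], [0, 0, 0]], [[0, 0, 0.06], [0, 0, 0]], [[0, 0, 0.14], [0, 0, 0]], [[0, 0, 0.22], [0, 0, 0]], [[0, 0.05, 0.28], [0, 0, 0]], [[0, 0.1, 0.3], [0, 0, 0]], [[0, 0.1, 0.3], [0, 0, 0]], [[0, 0.1, 0.3], [0, 0, 0]]], "gripper": 0.4}}

```text
time_s: 16.2
ee_pos: [0.5501, 0.3675, 0.3957]
tcp_rot: [0.707, -0.015, 0.014, -0.706]
force: [0.3, -0.2, -0.4]
width: 0.0526
```

```bash
python3 - <<'E'
from h import *
o=robot.get_obs();print(o["time_s"],o["ee_pos"],o["width"],o["force"])
T=robot.camera("top")[:,:,::-1];S=robot.camera("scene")[:,:,::-1]
cv2.imwrite("pics/t6.png",cv2.resize(T[120:320,80:350],None,fx=2.9,fy=2.9,interpolation=cv2.INTER_CUBIC))
cv2.imwrite("pics/s6.png",S)
cv2.imwrite("pics/w6.png",robot.camera("wrist")[:,:,::-1])
for z in(.281,.231):print(proj(cam("wrist"),[.5496,.3212,z]),proj(cam("top"),[.5496,.3212,z]))
E
```

```text
16.2 [0.55013267 0.3675395  0.39570129] 0.05258037869216832 [ 0.33204157 -0.21188706 -0.41129921]
[[320.89305323 290.10018413]] [[ 90.72725173 221.47101137]]
[[320.69913962 270.2579965 ]] [[104.11385893 227.57238421]]
```

View pics/t6.png

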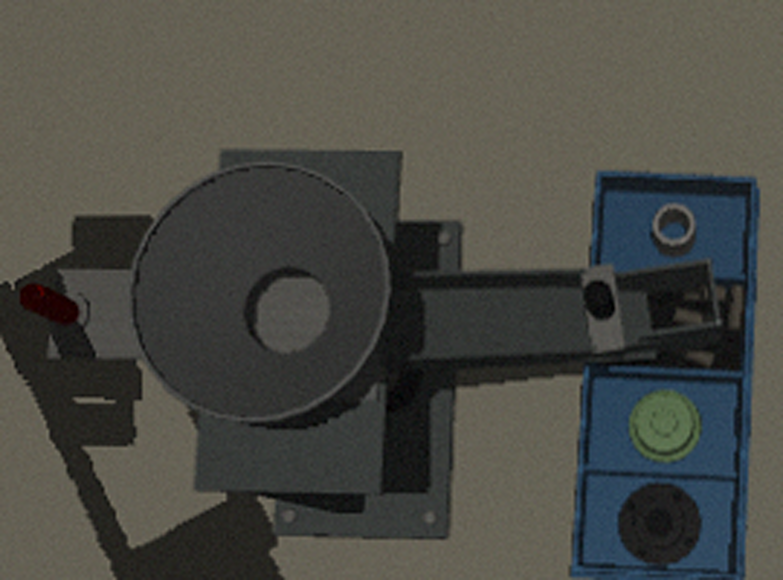

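View pics/s6.png

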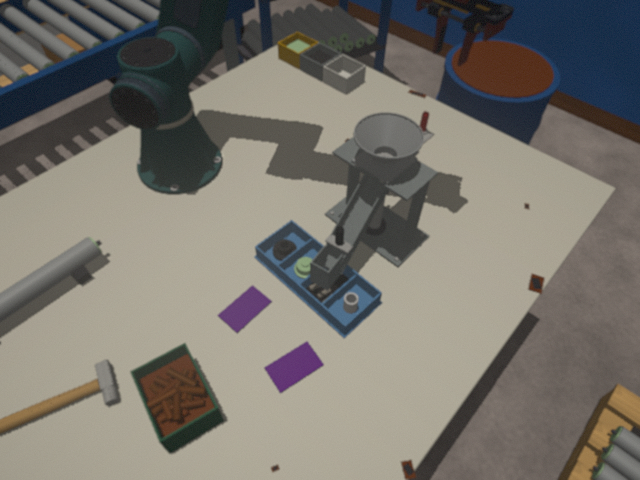

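View pics/w6.png

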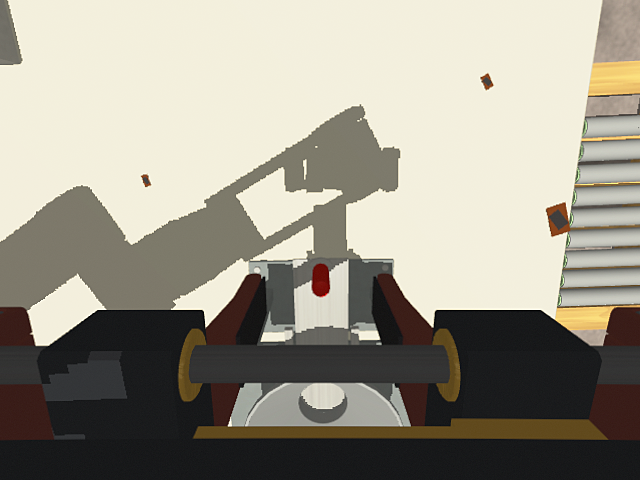

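The gate is shut: the neck is closed off and the red knob is back at top (91,221), its starting pixel. The gripper is clear of everything, the pins are in the cell, and the other parts haven't moved.

```bash
python3 -c "
from cell import robot
print(robot.hand_in())"
```

```text
the job is handed in; nothing more can be done
None
```

The four axle pins are in the black-lined cell, the gate is shut again, and the job is handed in after about 16 s of the 64 s allowed.

- **Chute:** I swung it by its black knob from about 0.91 to about 0.18 rad. The spout then hung about 1–4 mm off the cell's centre line; the camera estimates of the spout and liner differed by up to about 4 mm. Along the cell's length it sits 8–12 mm beyond the middle. The chute swings at a fixed radius, so that cannot be adjusted.
- **Gate:** I pulled it open about 62 mm, and zoomed top and scene views showed four pins in the cell with the funnel empty. I then pushed it until it met its stop (about 8 N), released it and backed off.
- **Last checks:** The tool was back at the gripping position it had before opening, and the red knob was at its starting pixel in the top view. The funnel neck was closed off. The end cap, flange, sleeve and scrap bin looked unmoved. The gripper was clear with no force on it.
- **Not fully seen:** The chute hides part of the cell, so one pin was only partly visible in the count of four.

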